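# Snap the lid onto the wide candle jar

## Robot

A 7-joint arm with a two-finger parallel gripper is mounted at the origin on the work surface. World frame = base frame: x ahead of the robot, y to its left, z up, the work surface at z = 0. Lengths are in mm, angles in rad, forces in N, time in s.
With the tool pointing down it reaches from about 400 to 875 mm from the base axis. Payload 6.5 kg.
Tool frame: the origin (TCP) lies on the mounting face of the last link; the fingertips stand 166 mm ahead of it and the grasp point (between the pads) lies 147 mm ahead of it; z points along the fingers, y is the direction in which the jaws open and shut (so a half turn about z gives the same grasp; the last joint's range is limited). The gripper opens to 88 mm and grips with 3 to 60 N. Pads are 18 mm wide; open, the fingers measure 123 mm over their backs; the gripper's body (75 mm by 187 mm) begins 45 mm behind the grasp point.
Start: joints at [-1.386, 0.536, -0.004, 1.538, 0.003, 1.067, -0.071], TCP at [161.307, 629.659, 404.716] pointing down, gripper open.
Joint ranges: [-2.7, 2.7], [-0.37, 2.16], [-1.27, 1.26], [0.24, 2.4], [-1.31, 4.45], [0.19, 1.91], [-2.76, 2.76]. Speed limits (rad/s): [2.39, 2.39, 3.14, 3.14, 3.14, 3.14, 3.14].

## Interface

Orientations are given as a unit quaternion [x, y, z, w].
In Python, from bench import ctrl, solver, viewer, read_time, read_joints, read_joint_velocities, read_joint_efforts, read_tcp_pos, read_eef_rot, read_wrist_force, read_torque, read_width gives the robot as it stands. Calls block until the motion is done:
- ctrl.move_to(position, orientation): joint-space move of the TCP to a pose.
- ctrl.move_l(position, rot=None, rate=150): straight line of the TCP; rot=None keeps the orientation; rate is the mean speed in mm/s.
- ctrl.goto_joints(angles): joint-space move.
- ctrl.open_gripper() and ctrl.close(): open the fingers fully, or close them until they stop; the grip force is fixed at half the most.
- ctrl.wait(seconds).
- solver.inverse_kinematics(position, orientation): joint angles nearest the present ones, or None.
- viewer.snapshot(name): name is "side" or "top" or "wrist"; returns the picture (384x512x3 uint8, red, green, blue); there is no depth.
- viewer.camera_params(name): a dict with "K" (3x3 intrinsics, pixels), "k1" (the pictures are not rectified: a ray, as slopes to the right and down, at radius r is drawn at 1 + k1 r^2 times it, then the intrinsics apply), "R" (3x3) and "t" (3): a world point X has camera coordinates R X + t. Camera axes: x right, y down, z forward; pixel columns grow to the right and rows downward; lengths in mm; the calibration is good to about 2 mm. A picture is of the moment at which its call begins: read the wrist's pose just before it. camera_params takes no time and is no camera call; for the wrist camera it gives the pose at the moment of the call.
A pose or a line that the arm cannot do raises ctrl.PlanningError and nothing moves.
- ctrl.finish_job(): hands the job in, once; it reports no verdict.
Readings, each from a call of its own:
- read_time(): time.
- read_joints(): joint angles.
- read_joint_velocities(): joint speeds.
- read_joint_efforts(): joint torques, N m.
- read_tcp_pos(): TCP position.
- read_eef_rot(): TCP orientation.
- read_wrist_force(): force on the tool from outside, world axes, zero at the start.
- read_torque(): the same for the moment, N m.
- read_width(): finger opening in mm.
Only numpy, scipy, OpenCV 4.12 (cv2) and the standard library are available. Lean on these libraries where they do the work, as an engineer would, in place of code of your own. Each camera call takes 0.05 s, during which the arm holds its last target. There are 200 camera calls.

## Task

Put the large knobbed lid on the open wide candle jar in the plywood holder and press it down until it snaps fully home, flat on the rim, then stop pushing: pressing hard on past the snap would crack the jar. Leave the small jar and the small lid where they are.

Things in the scene. Friction and masses are not known exactly. Their poses are not given: they have to be found in the camera images.
- lid_knob (a point): Grip point of the large lid, lying plug down on the bench: aluminium disc 82 mm wide, 3 thick; wooden knob on top, 26 wide, 34 tall; dark plug below, 20 tall, tapering from 68 to 48 wide at its foot. Point on the lid's axis (z, up), 22 mm above the disc's top, 12 below the knob's top, 45 above the plug's foot. Round: yaw is free. About 70 g
- jar: Wide open white jar, fixed in a plywood holder 130 mm square. Origin on its axis at bench level, z up. 84 wide, mouth 72, rim at z 95. Spring catches in the mouth: a lid let go within 8 mm of the axis centres and rests with its grip point at z 129; pushed near its middle it resists up to a peak of 10 to 20 N, then snaps down and stops dead: grip point 120, knob top 132. Over 60 N cracks the jar
- small_lid_knob (a point): Bystander: middle of the knob of a smaller lid of the same kind, lying on the bench (disc 56 mm across, knob 20 mm across and 22 mm tall; the point is 34 mm above the bench). Too small for the wide jar; leave it.
- small_jar: Bystander: a smaller open candle jar, loose on the bench, 58 mm across, 70 mm tall, white ceramic. Origin at the centre of its underside. Leave it.
Things that resemble listed ones, but are neither listed nor needed, are in the scene too. Leave any orange or pink look-alike of the part that bears lid_knob alone.

How it is judged:
By the outcome, as a careful person would: the job done as asked, in the order asked, and still so for the second after the job is handed in, with the robot touching nothing.
It also fails if it takes over 42 s, if anything falls off the work surface, if the arm or the gripper's body presses on something with over 40 N, if the wrist force passes 120 N, or if a joint passes its speed limit or range.

## Working session

There is one attempt and no reset: what is moved stays moved. The work goes in short steps, each a Python script; the robot and the scene stay as the last script left them, time stands still between calls to the robot, and variables do not carry over. Pictures are saved under pics/ and viewed, about 8 in all and at most 12, crops included, and the job is handed in when it is done.

```bash
mkdir -p pics; ls; cat > h.py <<'E'
import numpy as np, cv2
from bench import *
def save(n,im): cv2.imwrite(f'pics/{n}.png',im[...,::-1])
def ray(p,uv):
    q=cv2.undistortPoints(np.array([[uv]],float),p['K'] if isinstance(p['K'],np.ndarray) else np.array(p['K']),np.array([p['k1'],0,0,0,0.]))[0,0]
    R=np.array(p['R']);t=np.array(p['t']);return -R.T@t, R.T@np.array([q[0],q[1],1])
def onz(p,uv,z):
    c,d=ray(p,uv);return c+d*(z-c[2])/d[2]
def proj(p,X):
    R=np.array(p['R']);return cv2.projectPoints(np.array([X],float),cv2.Rodrigues(R)[0],np.array(p['t'],float),np.array(p['K'],float),np.array([p['k1'],0,0,0,0.]))[0][0,0]
E
python3 - <<'E'
from h import *
a=viewer.snapshot('top');b=viewer.snapshot('side');w=viewer.snapshot('wrist')
for n in('top','side','wrist'):
    p=viewer.camera_params(n);print(n,-np.array(p['R']).T@p['t'],np.array(p['K'])[0,0],p['k1'])
for n,i in zip(('top','side','wrist'),(a,b,w)): cv2.imwrite(f'pics/raw_{n}.png',i[...,::-1])
save('top0',cv2.resize(a,(800,600)))
save('side0',cv2.resize(b,(800,600)))
print(read_time(),read_eef_rot())
E
```

```text
pics
top [436.82784475  40.12012728 907.10607344] 429.1073563752047 -0.04183178139979415
side [ 342.46351319 -575.71715484  423.42712141] 364.2646493668623 -0.037008091943275784
wrist [ 96.801175   645.50813944 384.12041756] 285.7811931278472 -0.002685859185767102
0.15 [ 1.25031988e-01  9.92152499e-01 -6.48254781e-04 -1.96207950e-05]
```

View pics/top0.png

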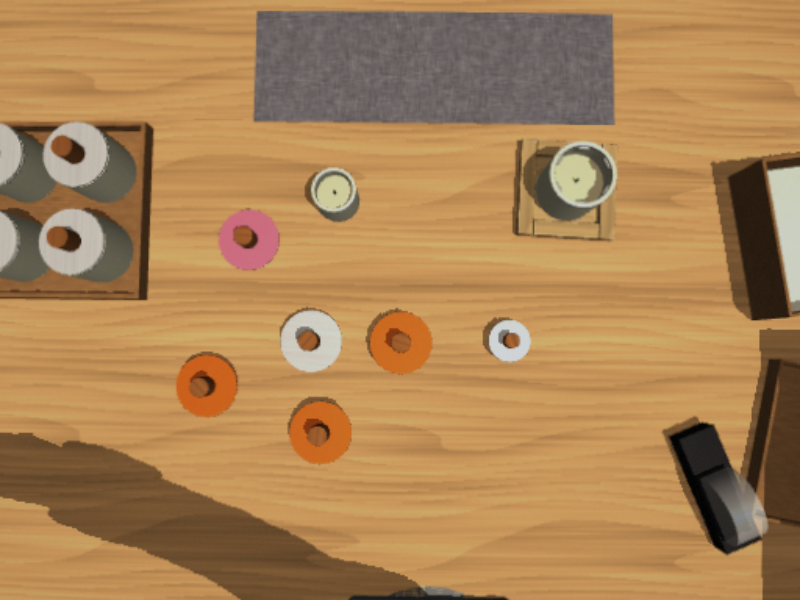

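View pics/side0.png

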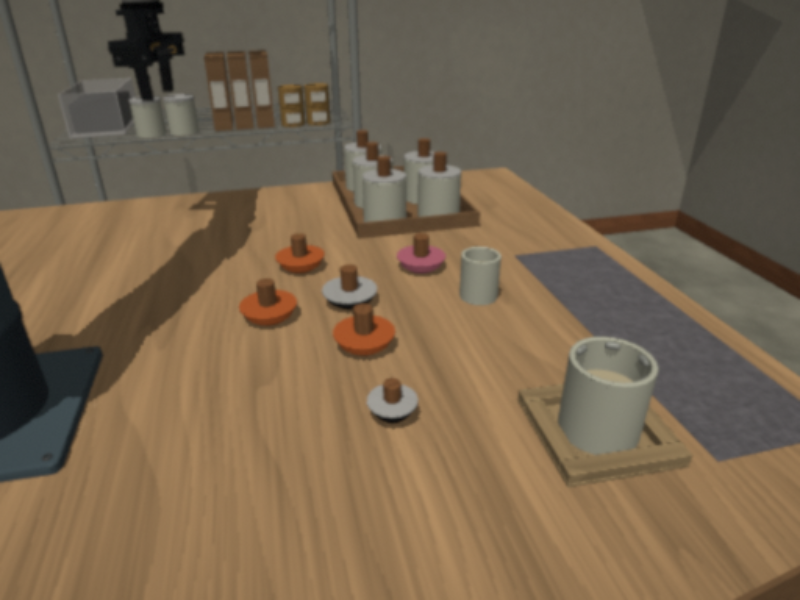

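Candidates for the lid, in 800x600 top-view pixels:
- **Grey disc at (311,340):** about 60 px, or 80 mm. It is aluminium and fits the large lid.
- **Grey disc at (510,341):** about 42 px, so it is the small lid.
- **Orange discs at (207,385), (400,341) and (320,432), pink disc at (249,239):** look-alikes.
- **Lids in the tray at left:** already on jars.

The open wide jar is at (580,176). Next I'll measure these and confirm with an enlarged crop.

```bash
python3 - <<'E'
from h import *
a=cv2.imread('pics/raw_top.png');p=viewer.camera_params('top')
hsv=cv2.cvtColor(a,cv2.COLOR_BGR2HSV)
m=((hsv[...,1]<45)&(hsv[...,2]>120)).astype(np.uint8)*255
vis=a.copy()
for c in cv2.findContours(m,cv2.RETR_CCOMP,cv2.CHAIN_APPROX_NONE)[0]:
    if len(c)<40: continue
    (x,y),(A,B),_=e=cv2.fitEllipse(c)
    if x<150 or x>450: continue
    cv2.drawContours(vis,[c],-1,(255,0,255),1)
    print(np.round([x,y,A,B],1),'z23',onz(p,(x,y),23)[:2].round(1),'z95',onz(p,(x,y),95)[:2].round(1),'mm@23',round(A*884/429,1),round(B*884/429,1),'mm@95',round(B*812/429,1))
l=cv2.resize(vis[185:255,160:280],None,fx=4,fy=4);r=cv2.resize(vis[80:160,320:405],(298,280))
cv2.imwrite('pics/crop1.png',np.hstack([l,r]))
E
```

```text
[325.7 217.7  25.5  26.1] z23 [449.6 -99.5] z95 [448.5 -88.1] mm@23 52.6 53.7 mm@95 49.4
[198.6 217.8  37.8  38.2] z23 [446.1 162.3] z95 [445.3 152.4] mm@23 77.9 78.7 mm@95 72.3
[196.8 217.1  14.9  17. ] z23 [447.4 166.1] z95 [446.5 155.9] mm@23 30.6 35.0 mm@95 32.1
[213.3 121.4  27.2  27.3] z23 [647.7 135.7] z95 [630.6 127.9] mm@23 56.1 56.4 mm@95 51.8
[213.3 121.4  24.7  25.4] z23 [647.9 135.6] z95 [630.7 127.9] mm@23 50.8 52.4 mm@95 48.1
[372.7 111.5  41.   41.6] z23 [ 672.7 -197.6] z95 [ 653.5 -178.3] mm@23 84.5 85.8 mm@95 78.8
[373.  111.4  36.5  37.8] z23 [ 672.9 -198.2] z95 [ 653.7 -178.8] mm@23 75.3 78.0 mm@95 71.6
```

View pics/crop1.png

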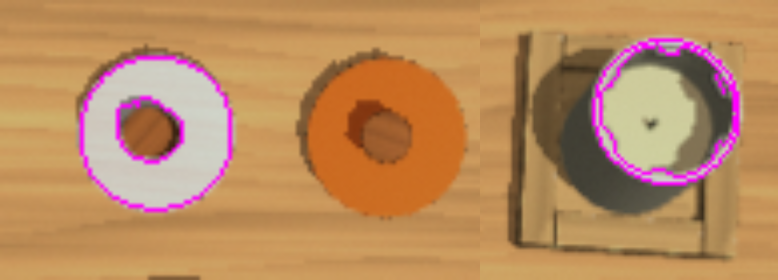

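The large grey disc at crop (155,133) is the lid, about 80 mm wide with its knob. The jar at right is open, with the catches visible and a mouth of 72 mm. Next I'll move above the lid and check with the wrist camera.

```bash
python3 - <<'E'
from h import *
for th in (0,np.pi/2,-np.pi/2):
    q=[np.sin(th/2),np.cos(th/2),0,0]
    print(th,[None if (s:=solver.inverse_kinematics(P,q)) is None else np.round(s,2) for P in ([446,162,192],[653.6,-178.5,267],[653.6,-178.5,330])])
q=[0,1,0,0]
ctrl.move_to([446.1,162.3,300],q)
p=viewer.camera_params('wrist');w=viewer.snapshot('wrist');save('raw_w1',w)
print(read_time(),read_tcp_pos(),read_wrist_force(),read_width())
hsv=cv2.cvtColor(w,cv2.COLOR_RGB2HSV)
m=((hsv[...,1]<45)&(hsv[...,2]>120)).astype(np.uint8)*255
for c in cv2.findContours(m,cv2.RETR_EXTERNAL,cv2.CHAIN_APPROX_NONE)[0]:
    if len(c)<60: continue
    pts=np.array([onz(p,(float(u),float(v)),23)[:2] for u,v in c[:,0]],np.float32)
    (x,y),r=cv2.minEnclosingCircle(pts); e=cv2.fitEllipse(pts);print(len(c),x,y,r,e)
v=w.copy()
for X in ([446.1,162.3,57],[446.1,162.3,23]):
    u=proj(p,X).round(1);print(u);cv2.circle(v,tuple(int(k) for k in u),2,(255,0,255),-1)
save('w1',v)
E
```

```text
0 [array([-0.48,  0.61,  0.04,  2.11, -0.06,  0.42,  1.18]), array([-0.01,  0.76,  0.32,  1.56, -0.29,  0.87,  1.99]), array([-0.08,  0.7 ,  0.44,  1.54, -0.34,  0.98,  2.02])]
1.5707963267948966 [array([-0.67,  0.63,  0.28,  2.12, -0.4 ,  0.44, -0.08]), array([-0.23,  0.85,  0.69,  1.58, -0.63,  0.95,  0.67]), array([-0.32,  0.83,  0.85,  1.55, -0.68,  1.08,  0.71])]
-1.5707963267948966 [array([-0.24,  0.63, -0.25,  2.1 ,  0.33,  0.46,  2.4 ]), array([-0.42,  1.05,  1.08,  1.59, -1.  ,  1.14, -2.23]), array([-0.42,  0.95,  1.09,  1.56, -0.88,  1.19, -2.3 ])]
2.2083 [446.1226361  163.30026744 300.13637202] [ 0.20654594  0.66970936 -0.85440327] 88.13493126526808
75 601.7662353515625 129.31991577148438 19.509227752685547 ((598.5142822265625, 128.25914001464844), (11.232484817504883, 36.53038024902344), 8.364195823669434)
64 454.13482666015625 -78.48756408691406 16.02227783203125 ((454.6426696777344, -76.77194213867188), (4.636444091796875, 33.301513671875), 77.23640441894531)
244 445.88287353515625 160.37106323242188 40.79684829711914 ((445.8861389160156, 160.5193328857422), (80.01297760009766, 80.49727630615234), 161.64959716796875)
[256.7 202.7]
[256.9 192.3]
```

View pics/w1.png

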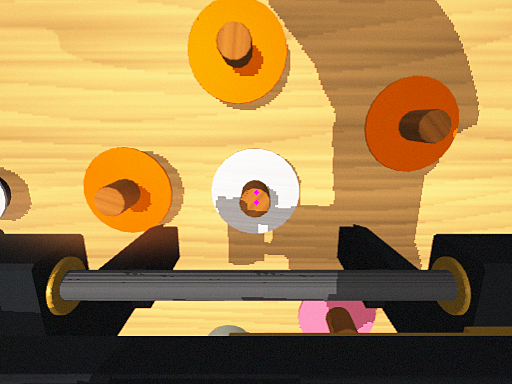

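The wrist view shows the grey lid at (256,190). It projects to (445.9,160.4) with r 40.8, against (446.1,162.3) from the top view, so they agree to 2 mm. Jaws open along y with free room. I'll grasp and carry it over the jar.

```bash
python3 - <<'E'
from h import *
ctrl.move_l([446,161,192])
print(read_tcp_pos(),read_wrist_force())
ctrl.close();print('w',read_width(),read_time())
ctrl.move_l([446,161,345]);print('w',read_width(),read_wrist_force())
ctrl.move_to([653.6,-178.5,345],[0,1,0,0])
print(read_tcp_pos(),read_wrist_force(),read_width(),read_time())
w=viewer.snapshot('wrist');p=viewer.camera_params('wrist')
v=w.copy()
for k in range(24):
    a=k*np.pi/12
    u=proj(p,[653.6+36*np.cos(a),-178.5+36*np.sin(a),95]);cv2.circle(v,tuple(int(k) for k in u),1,(255,0,255),-1)
b=viewer.snapshot('side');ps=viewer.camera_params('side')
b=b.copy()
for k in range(24):
    a=k*np.pi/12
    for r,z,c in((36,95,(255,0,255)),(42,95,(0,255,0))):
        u=proj(ps,[653.6+r*np.cos(a),-178.5+r*np.sin(a),z]);cv2.circle(b,tuple(int(k) for k in u),0,c,-1)
save('w2',np.hstack([cv2.resize(v,(400,300)),cv2.resize(b[150:330,290:490],(390,300))[:300]]))
E
```

```text
[446.3583634  161.20455287 192.56427761] [-0.36689166  0.02370662  0.74540263]
w 25.27531189914961 4.05
w 25.089100497840278 [-0.02200974 -0.74689315 -0.4779058 ]
[ 653.80023662 -176.40236635  344.77372211] [-0.26021924  0.83587171 -0.25929624] 25.393504045991186 6.6917
```

View pics/w2.png

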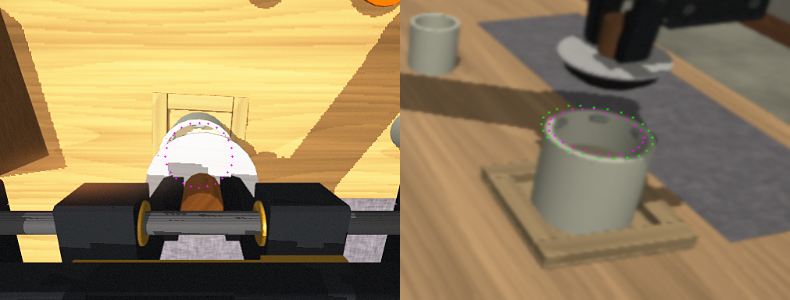

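The lid is held with the width steady at 25 mm. In the side crop the predicted rim falls on the real rim at about (600,130), within about 2 mm. I'll lower to just above the rest height and check forces.

```bash
python3 - <<'E'
from h import *
X=[653.6,-179.5]
for z,r in ((300,100),(283,40),(277,20)):
    ctrl.move_l(X+[z],rate=r); print(z,read_tcp_pos().round(2) if hasattr(read_tcp_pos(),'round') else read_tcp_pos(),np.round(read_wrist_force(),2),round(read_width(),2),read_time())
b=viewer.snapshot('side');a=viewer.snapshot('top')
save('s3',np.hstack([cv2.resize(b[170:320,310:460],(400,400)),cv2.resize(a[50:190,300:440],(400,400))]))
E
```

```text
300 [ 653.69 -179.54  299.97] [ 0.4  -0.28 -0.87] 24.93 7.3917
283 [ 653.59 -179.48  282.85] [-0.47  0.65 -1.03] 25.02 7.9667
277 [ 653.67 -179.63  277.04] [ 0.89 -0.61  0.16] 25.09 8.4167
```

View pics/s3.png

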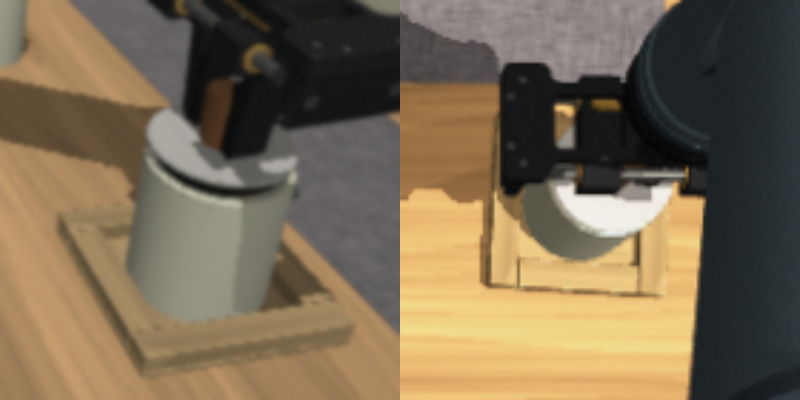

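The lid sits centred over the mouth with no side force. I'll release it so it centres, then press on the knob top with closed fingertips in small force-checked steps. Contact is expected at TCP 307 and home at 298.

```bash
python3 - <<'E'
from h import *
X=[653.6,-179.5]
ctrl.open_gripper(); ctrl.move_l(X+[316],rate=100); ctrl.close()
print(read_width(),read_time())
f0=np.mean([read_wrist_force()[2] for _ in range(5)])
ctrl.move_l(X+[309],rate=40)
pk=0
for i in range(1,30):
    z=309-0.6*i
    ctrl.move_l(X+[z],rate=10)
    f=read_wrist_force()[2]-f0; t=read_tcp_pos()[2]; pk=max(pk,f)
    print(round(z,1),round(t,2),round(f,1),round(read_time(),2))
    if f>32 or t<296.5 or (t<298.6 and pk>8 and f>1) : break
save('s4',cv2.resize(viewer.snapshot('side')[170:320,310:460],(400,400)))
E
```

```text
0.2986745863623228 11.375
308.4 308.42 0.7 11.95
307.8 307.95 -0.9 12.2
307.2 307.64 4.2 12.45
306.6 307.38 5.7 12.7
306.0 307.16 9.1 12.95
305.4 307.0 10.8 13.2
304.8 306.72 11.3 13.45
304.2 306.4 12.3 13.7
303.6 305.85 10.6 13.95
303.0 305.23 8.7 14.2
302.4 304.77 7.9 14.45
301.8 304.09 8.1 14.7
301.2 300.9 0.2 14.95
300.6 300.01 -0.0 15.2
300.0 299.84 0.4 15.45
299.4 299.35 1.0 15.7
298.8 298.75 0.4 15.95
298.2 298.56 3.3 16.2
```

It snapped, with a peak of 12.3 N and then a drop to 0, and the tip met the stop again after about 9 mm of travel. I'll do a light firmness check (≤15 N), then back off and look.

```bash
python3 - <<'E'
from h import *
X=[653.6,-179.5]
for z in (297.6,297,296.4,295.8):
    ctrl.move_l(X+[z],rate=10); f=read_wrist_force()[2]; print(z,round(read_tcp_pos()[2],2),round(f,1))
    if f>12: break
ctrl.move_l(X+[345],rate=100)
ctrl.move_to([500,100,420],[0,1,0,0])
print(read_time(),read_wrist_force(),read_tcp_pos())
b=viewer.snapshot('side');a=viewer.snapshot('top')
save('s5',np.hstack([cv2.resize(b[170:320,310:460],(400,400)),cv2.resize(a[50:190,300:440],(400,400))]))
E
```

```text
297.6 298.54 7.5
297 298.55 11.9
296.4 298.49 15.6
18.875 [-0.42493627  0.35320124 -1.43745093] [500.62458737  98.96762524 419.81062576]
```

View pics/s5.png

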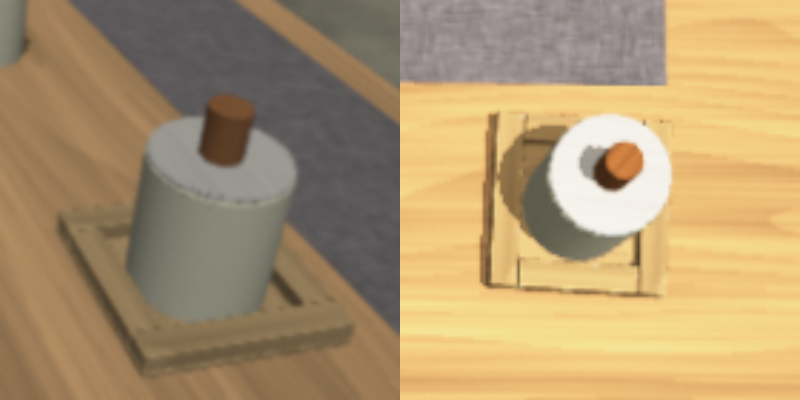

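The lid is flat on the rim all round (side crop 220,165), the stop was firm, and the robot is clear. I'll hand it in.

```bash
python3 -c "
from h import *
print(ctrl.finish_job(),read_time())"
```

```text
the job is handed in; nothing more can be done
the job is handed in; nothing more can be done
```

The large aluminium lid is on the wide jar and snapped fully home. I handed the job in at about 19 s of the 42 s allowed.

- **Placing:** I gripped the lid by its knob, carried it over the jar, released it in the mouth so it could centre, and pressed the knob with closed fingertips in small steps.
- **Snap:** Resistance peaked at about 12 N, then dropped to zero as the lid snapped down. It then met a rigid stop about 9 mm below first contact. The highest push was about 16 N, well under the 60 N that cracks the jar.
- **Last checks:** The side and top pictures show the lid flat on the rim with the robot clear of it. I did not touch the small jar, the small lid or the orange and pink look-alikes.
- **Disagreements:** The top and wrist views of the lid differed by about 2 mm. The stop read about 0.5 mm higher than nominal, and first contact was offset by a similar amount, so the travel still agrees.

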